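# Fit the hose adapter and hold the blast gate half open

### The job

We are checking the suction of the self-closing dust-extraction gate. With the gate still shut, take the wide hose adapter from the sloping rack and seat it in the round socket on top of the gate, spigot down and hose collar up, its flange flat on the plate, and let go of it. Then draw the spring-closed shutter to half its travel by its upright handle and hold it there: finish while still holding it, and leave everything else on the bench where it lies.

Things in the scene. Friction and masses are not known exactly. Their poses are not given: they have to be found in the camera images.
- gate: Dust-extraction gate, fixed: grey plenum box, foot 132 x 140 mm, aluminium slide gate on top, outlet stub on its +x side (to x = 101 mm, 63 mm high). Origin: centre of the foot's underside; z up; the shutter opens to +y. Top plate 80 x 116 mm (x, y), upper face 68 mm above the bench; beside it at x = +-50 mm two spring barrels, tops 66.5 mm high.
- gate_socket (a point): Centre of the mouth of the round socket, at the top plate's upper face (68 mm above the bench), directly over the gate's origin; z up. The hole is 61.5 mm across and 13 mm deep, with a 1.5 mm chamfer; the shutter plate passes 1 mm below it.
- gate_slide (a joint): Travel of the shutter in m along the gate's +y: 0 = shut (the spring keeps it there), 0.030 = half travel, 0.060 = fully open (stop). The spring pulls it shut with 4 N at 0, 10 N at half and 16 N fully open, and shuts it when let go. An engraved line across the shutter plate comes level with the top plate's edge at half travel.
- shutter: The sliding shutter with its pull; axes as the gate's. Origin: centre of the underside of the pull's cross bar (116 x 10 x 14 mm high), 50 mm above the bench and, when shut, 100 mm from the gate's origin along its +y. On the bar stands the black finger plate to grip: 36 mm along x, 12 mm along y, from 14 to 62 mm above this origin (top 112 mm above the bench).
- rack: Sloping plywood rack, fixed, 190 mm wide (its y). Origin: centre of its base. Its board rises at 20 degrees toward the rack's +x, surface 44 mm above the bench at the middle. Two adapters lie on it at y = +50 and -50 mm, either way round, axes square to the board, collars up, each against two wooden pins 17 mm high below its flange.
- adapter_wide: Wide hose adapter, a black stepped ring, bore 42 mm, about 90 g. Origin: centre of the spigot's end face; z along the axis toward the collar. Spigot 58 mm across, z 0 to 11.5 mm; flange 72 mm, 11.5 to 16.5 mm; hose collar 50 mm, 16.5 to 44.5 mm (grip here). Seated: flange on the top plate, origin 11.5 mm below the socket's mouth, z up.
- adapter_slim: The slim adapter on the rack's other place, a bystander: same flange and heights, but spigot 44 mm and collar 34 mm across. Origin and axes as for the wide one.
- hex_bolt_a: Bystander: hex bolt 56 mm long, lying near the gate's foot; origin at its underside.
- hex_bolt_b: Bystander: hex bolt 51 mm long, lying near the gate's foot; origin at its underside.
- wing_nut_a: Bystander: wing nut 40 mm across, near the gate's foot; origin at its underside.
- clamp_bracket_a: Bystander: metal clamp bracket with a bow, 40 x 96 x 62 mm high, in front of the rack; origin at its underside.
- screwdriver_b: Bystander: blue-handled screwdriver, 186 mm long (its y), 27 mm high, near the robot; origin at its underside.
- slip: Bystander: dark brown strip 34 x 118 x 8 mm, at the left; origin at its underside.
Things that resemble listed ones, but are neither listed nor needed, are in the scene too. Leave any green, purple or turquoise look-alike of the adapter_wide alone.

How it is judged:
By the outcome, as a careful person would: the job done as asked, in the order asked, and still so for the second after the job is handed in, while the arm keeps its last pose, push and grip.
It also fails if it takes over 54 s, if anything falls off the work surface, if the arm or the gripper's body presses on something with over 40 N, if the wrist force passes 120 N, or if a joint passes its speed limit or range.

### The arm

A 6-joint arm with a two-finger parallel gripper is mounted at the origin on a cart in front of the work surface, level with it; the furniture and walls round the work are solid. World frame = base frame: x ahead of the robot, y to its left, z up, the work surface at z = 0. Lengths are in mm, angles in rad, forces in N, time in s.
With the tool pointing down it reaches from about 275 to 1000 mm from the base axis. Payload 8.4 kg.
Tool frame: the origin (TCP) lies on the centre line of the jaws, within the pads' length; the fingertips stand 17 mm ahead of it and the grasp point (between the pads) lies 2 mm behind it (r.tcp_to_tips is the z of the fingertips in the tool frame, in mm); z points along the fingers, y is the direction in which the jaws open and shut (so a half turn about z gives the same grasp; the last joint's range is limited). The gripper opens to 85 mm and grips with 20 to 120 N. Pads are 22 mm wide; open, the fingers measure 114 mm over their backs; the gripper's body (76 mm by 85 mm) begins 54 mm behind the grasp point. The pads swing forward as they close: fully open they stand 13 mm farther back than shut.
Start: joints at [-1.205, 0.353, 1.633, -0, 1.155, -0.002], TCP at [224.726, -583.203, 248.281] pointing down, gripper open.
Joint ranges: [-2.63, 2.63], [-0.92, 2.1], [0.06, 2.66], [-1.3, 4.44], [0, 2.69], [-3.02, 3.02]. Speed limits (rad/s): [2.22, 2.22, 2.79, 3.14, 3.14, 3.14].

### API

Orientations are given as [roll, pitch, yaw] about the fixed x, y, z axes, in that order (R = Rz(yaw) Ry(pitch) Rx(roll)).
In Python, from rig import r, cams, job gives the robot as it stands.
- The arm moves only by the tool drive_tool, never from a script. Its argument "deltas" is a list of rows, each a list of 4 numbers: the shift along the tool's x, y, z in cm, then the turn about the tool's z in rad. In form: [[x, y, z, roll], ...]. A call has 1 to 12 rows; each row shifts and turns the commanded pose from where the row before left it, along the tool's axes as they then stand; what a row does not reach is not made up. A row lasts 1/12 s, in which the tool goes at most 41.7 mm and 7.16 degrees, less where a joint would pass 70% of its speed; a pose out of reach is approached as far as the arm can. A call with a gripper value outside its range is refused whole. "jaw" is the closure, from 0 (fully open) to 1 (shut), set as the call begins (left out, the last holds). The fingers move at their own pace and stop on an object; "force" is the grip in N (left out, the last holds). Time passes only in rows, so rows that do not move let the fingers close. It gives the time, the measured TCP pose, the force and the opening at its end, in the units of the state.
- r.sense(): the state, without advancing time (a new reading comes with each control period).
- cams.grab_frame(name): name is "side" or "top" or "wrist"; returns (picture, depth): 480x640x3 uint8, red, green, blue; 480x640 float32, mm along the optical axis (not along the pixel's ray), 0 where there is no reading.
- cams.camera_params(name): a dict with "fx", "fy", "cx", "cy" (pixels), "k1" (the pictures are not rectified: a ray, as slopes to the right and down, at radius r is drawn at 1 + k1 r^2 times it, then the intrinsics apply), "R" (3x3) and "t" (3): a world point X has camera coordinates R X + t. Camera axes: x right, y down, z forward; pixel columns grow to the right and rows downward; lengths in mm; the calibration is good to about 2 mm. A picture is of the moment at which its call begins: read the wrist's pose just before it. camera_params takes no time and is no camera call; for the wrist camera it gives the pose at the moment of the call.
- job.sign_off(): hands the job in, once; it reports no verdict.
The state is a dict: "clock": time; "qpos": joint angles; "qvel": joint speeds; "joint_efforts": joint torques, N m; "eef_pos": TCP position; "tcp_rot": TCP orientation; "contact_force": force on the tool from outside, world axes, zero at the start; "wrist_torque": the same for the moment, N m; "opening": opening from 0.0 (shut) to 1.0 (fully open).
Only numpy, scipy, OpenCV 4.12 (cv2) and the standard library are available. Lean on these libraries where they do the work, as an engineer would, in place of code of your own. Each camera call takes 0.05 s, during which the arm holds its last target. There are 200 camera calls.

## Working session

There is one attempt and no reset: what is moved stays moved. The work goes in short steps, Python scripts to look and compute and a tool call to move; the robot and the scene stay as the last step left them, time stands still between calls to the robot, and variables do not carry over. Pictures are saved under pics/ and viewed, about 8 in all and at most 12, crops included, and the job is handed in when it is done.

Besides the shell and the picture viewer there is one more tool, called as name(argument=value, ...), one argument or row to a line, values as JSON. drive_tool: Moves the arm, as the interface text tells. Its arguments: {"type":"object","properties":{"deltas":{"type":"array"},"jaw":{"type":"number"},"force":{"type":"number"}},"required":["deltas"]}

```bash
mkdir -p pics; ls; cat > h.py <<'E'
import numpy as np, cv2
from rig import r, cams, job
def cloud(name):
    p=cams.camera_params(name); im,d=cams.grab_frame(name)
    v,u=np.mgrid[0:480,0:640]
    K=np.array([[p['fx'],0,p['cx']],[0,p['fy'],p['cy']],[0,0,1.]])
    pts=np.stack([u,v],-1).reshape(-1,1,2).astype(np.float64)
    n=cv2.undistortPoints(pts,K,np.array([p['k1'],0,0,0.])).reshape(480,640,2)
    c=np.dstack([n*d[...,None],d]).astype(float)
    W=(c-np.array(p['t']))@np.array(p['R'])
    W[d==0]=np.nan
    return im,d,W
def save(n,im): cv2.imwrite('pics/'+n,im[...,::-1])
E
python3 - <<'E'
from h import *
for n in('top','side'):
    im,d,W=cloud(n); save(n+'1.png',im); np.savez(''+n+'1.npz',im=im,d=d,W=W)
    p=cams.camera_params(n); print(n,p['k1'],p['fx'],-np.array(p['R']).T@p['t'])
print(r.sense())
E
```

```text
pics
top -0.01400407174243802 518.9470965891212 [ 318.87366928    5.33854202 1343.05583884]
side 0.01970904232386561 446.50826091621906 [ 395.58229265 -754.11267771  717.77317954]
{'clock': 0.1, 'qpos': array([-1.20544438e+00,  3.53602028e-01,  1.63409080e+00,  1.62502312e-07,
        1.15518757e+00, -2.40052208e-03]), 'qvel': array([ 0.00068238, -0.00020902, -0.00397524,  0.0002179 , -0.00232401,
       -0.00158998]), 'joint_efforts': array([-1.12307216e-04, -6.06356978e+01, -3.42818892e+01,  9.14506700e-05,
        3.83118328e-03,  1.07836368e-05]), 'eef_pos': array([ 224.54866141, -582.81771839,  247.60900546]), 'tcp_rot': array([-3.14030492e+00, -3.23982287e-06,  3.67752402e-01]), 'contact_force': array([ 0.62532696, -0.02810419,  0.66444028]), 'wrist_torque': array([ 0.01389535, -0.00082132, -0.02813674]), 'opening': 0.9976764096365733}
```

View pics/top1.png

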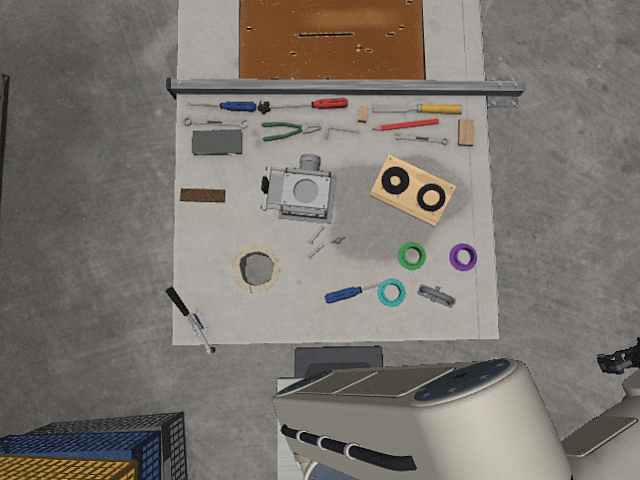

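View pics/side1.png

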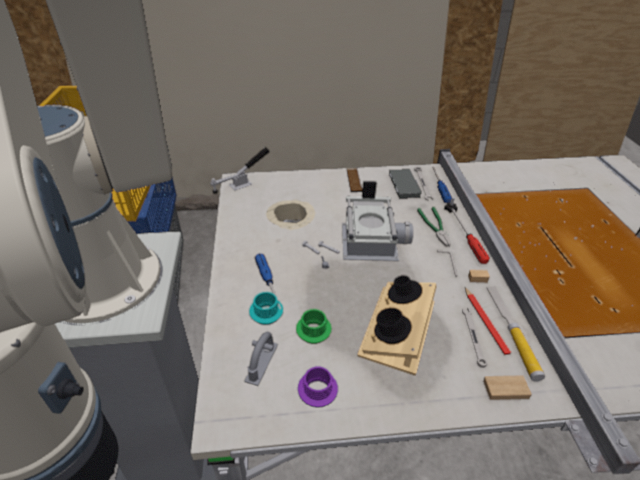

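The top view shows the gate at about (306,191) with its handle on the left at (265,185). The rack is at (413,190), with black adapters at (395,180) and (431,197). The side view agrees. Next I'll measure from depth.

```bash
python3 - <<'E'
import numpy as np,cv2
for n in('top','side'):
    z=np.load(n+'1.npz'); im,W=z['im'].astype(int),z['W']
    X,Y,Z=W[...,0],W[...,1],W[...,2]; mx=im.max(2)
    print(n,'bench z',np.nanmedian(Z[(X>300)&(X<350)&(abs(Y)<200)]))
    # rack board: wood
    hsv=cv2.cvtColor(z['im'],cv2.COLOR_RGB2HSV)
    reg=(X>440)&(X<720)&(Y<-120)&(Y>-420)&(Z>8)&(Z<150)
    wood=reg&(hsv[...,1]>50)&(mx>130)
    P=W[wood]; 
    A=np.c_[P[:,:2],np.ones(len(P))]; m=np.ones(len(P),bool)
    for _ in range(6):
        c=np.linalg.lstsq(A[m],P[m,2],rcond=None)[0]; m=abs(A@c-P[:,2])<3
    print('plane',c,'slope deg',np.degrees(np.arctan(np.hypot(*c[:2]))),'upyaw',np.arctan2(c[1],c[0]),m.sum())
    print('rect',cv2.minAreaRect(P[m][:,:2].astype(np.float32)))
    nrm=np.array([-c[0],-c[1],1]);nrm/=np.linalg.norm(nrm)
    blk=(reg&(mx<70)).astype(np.uint8)
    k,l,s,ce=cv2.connectedComponentsWithStats(blk)
    for i in range(1,k):
        if s[i,4]<80: continue
        Q=W[l==i]; h=Q@nrm-c[2]*nrm[2]
        print('blob',ce[i],s[i,4],'h max',np.nanpercentile(h,[5,50,97]))
        for lo,hi in((36,52),(11,22)):
            q=Q[(h>lo)&(h<hi)]
            if len(q)<10: continue
            e1=np.array([1,0,c[0]]);e1/=np.linalg.norm(e1);e2=np.cross(nrm,e1)
            uv=np.c_[q@e1,q@e2].astype(np.float32)
            (cc,rad)=cv2.minEnclosingCircle(uv)
            hh=np.median((q@nrm)); print('  layer',lo,len(q),'rad',rad,'centre',cc[0]*e1+cc[1]*e2+hh*nrm,'h',hh-c[2]*nrm[2])
    g=(X>480)&(X<780)&(Y>-60)&(Y<200)
    t=g&(abs(Z-68)<5)&(hsv[...,1]<60)&(mx>120)
    print('plate',cv2.minAreaRect(W[t][:,:2].astype(np.float32)),np.median(Z[t]))
    b=g&(mx<60)&(Z>60)&(Z<125); Q=W[b]; print('handle',len(Q),np.nanmedian(Q,0),np.nanmax(Q[:,2]))
    tt=b&(Z>105); 
    if tt.sum(): print('handle top',cv2.minAreaRect(W[tt][:,:2].astype(np.float32)),tt.sum())
    bb=g&(Z>85)
    print('hiZ',bb.sum(),np.nanmean(W[bb],0))
E
```

```text
top bench z -0.03916917486337189
plane [   0.27125573   -0.16019951 -156.59896008] slope deg 17.485962126704344 upyaw -0.5334678011338325 1151
rect ((574.1526489257812, -242.08596801757812), (340.8836669921875, 154.52938842773438), 34.6750373840332)
blob [395.20449898 179.96728016] 489 h max [12.77480143 17.74795397 46.72869461]
  layer 36 67 rad 17.450090408325195 centre [ 634.97740862 -144.94277038   85.44270892] h 44.42818663715387
  layer 11 381 rad 34.38935089111328 centre [ 641.88229577 -150.30677997   59.53864499] h 17.115090198144316
blob [430.79679144 196.82887701] 374 h max [11.89214399 17.81039882 46.52469936]
  layer 36 107 rad 25.596628189086914 centre [ 588.48267679 -233.52866236   85.80542373] h 43.26767192788979
  layer 11 229 rad 34.55765914916992 centre [ 595.78509175 -238.93389474   60.05897668] h 15.995761406686142
plate ((638.5343017578125, 100.74788665771484), (168.14186096191406, 144.75096130371094), 84.34564208984375) 67.7219740733068
handle 104 [627.67177785 172.35363387 104.0272374 ] 118.21282272549648
handle top ((629.6092529296875, 175.22752380371094), (8.
[... 620 characters left out ...]
4398323   64.15433667] h 16.288439680216626
blob [391.7962578  326.01039501] 962 h max [14.65718602 28.18517103 50.6877063 ]
  layer 36 318 rad 25.81901741027832 centre [ 589.90089887 -239.00652566   83.32034345] h 43.37763971308212
  layer 11 193 rad 33.947757720947266 centre [ 596.61852958 -243.43215638   59.42966066] h 18.577131897800427
plate ((638.5042724609375, 96.50285339355469), (169.35877990722656, 146.7283935546875), 83.37474822998047) 69.8042255108824
handle 204 [629.61408503 169.17718951  90.95269321] 115.35826355891913
handle top ((629.7230224609375, 169.7757110595703), (7.035770416259766, 27.62690544128418), 84.16777801513672) 45
hiZ 167 [629.85475278 170.30930479 102.28640432]
```

```bash
python3 - <<'E'
import numpy as np,cv2
from rig import r,cams
print(r.tcp_to_tips, [a for a in dir(r) if a[0]!='_'])
for n in('top','side'):
    z=np.load(n+'1.npz'); im,W=z['im'],z['W']; X,Y,Z=W[...,0],W[...,1],W[...,2]
    g=(X>520)&(X<740)&(Y>-60)&(Y<160)
    f=(g&(abs(Z-(68 if n=='top' else 70))<4)).astype(np.uint8)
    cs,h=cv2.findContours(f,cv2.RETR_CCOMP,cv2.CHAIN_APPROX_NONE)
    for i,c in enumerate(cs):
        a=cv2.contourArea(c)
        if a<150: continue
        P=np.array([W[v,u] for u,v in c[:,0]]); print(n,'hole' if h[0][i][3]>=0 else 'outer',a,cv2.minEnclosingCircle(P[:,:2].astype(np.float32)),cv2.minAreaRect(P[:,:2].astype(np.float32)))
    if n=='top':
        for u,v in((365,235),(370,200),(318,235),(335,240),(412,257),(370,215),(360,240)): print((u,v),W[v,u].round())
        print(cams.camera_params('wrist'))
E
```

```text
17.0 ['MotionError', 'sense', 'tcp_to_tips']
top outer 1585.0 ((627.4110107421875, 75.23843383789062), 74.05421447753906) ((627.0582275390625, 76.34717559814453), (116.01667022705078, 97.34259033203125), 82.91812896728516)
top hole 493.5 ((618.8674926757812, 77.83450317382812), 35.190067291259766) ((618.6724243164062, 78.26455688476562), (65.48426818847656, 64.47404479980469), 44.37742233276367)
(365, 235) [512. -74.  -3.]
(370, 200) [604. -90.   5.]
(318, 235) [515.  49.  -5.]
(335, 240) [499.   5.  10.]
(412, 257) [ 451. -194.    4.]
(370, 215) [565. -89.  -4.]
(360, 240) [499. -61.  -1.]
{'fx': 372.93586525928515, 'fy': 372.93586525928515, 'cx': 317.07926422134017, 'cy': 239.83151094959817, 'k1': -0.05563232544184016, 'R': array([[ 3.59924539e-01, -9.32981417e-01, -4.74696455e-05],
       [-8.99439618e-01, -3.46998340e-01,  2.65707593e-01],
       [-2.47916718e-01, -9.55919867e-02, -9.64053667e-01]]), 't': array([-624.94979245,  -35.00123108,  378.92493071])}
side outer 1137.5 ((627.1060791015625, 72.42806243896484), 75.63923645019531) ((627.0728759765625, 74.12052154541016), (119.43363189697266, 97.82225036621094), 83.80813598632812)
side hole 313.5 ((616.3963623046875, 72.28256225585938), 35.220340728759766) ((617.9839477539062, 73.42741394042969), (66.75776672363281, 62.537567138671875), 74.56197357177734)
```

drive_tool(
  deltas=[
    [2,-2,0,0.1],
    [2.5,-2.5,0,0.12],
    [2.5,-2.5,0,0.12],
    [2.5,-2.5,0,0.12],
    [2.5,-2.5,0,0.12],
    [2.5,-2.5,0,0.12],
    [2,-2,0,0.1],
    [0,0,0,0],
    [0,0,0,0],
  ],
  jaw=0.15,
  force=25,
)

```text
clock: 0.85
eef_pos: [382.3, -417.4, 248.0]
tcp_rot: [-3.141, 0.001, -0.429]
contact_force: [0.1, -0.1, 0.0]
opening: 0.849
```

drive_tool(
  deltas=[
    [1.0,-2.5,0.5,0.055],
    [1.1,-2.8,0.7,0],
    [1.1,-2.8,0.7,0],
    [1.1,-2.8,0.7,0],
    [1.1,-2.8,0.7,0],
    [1.1,-2.8,0.7,0],
    [1.1,-2.8,0.7,0],
    [1.1,-2.8,0.7,0],
    [1.0,-2.5,0.4,0],
    [0.3,-1.0,0,0],
    [0,0,0,0],
    [0,0,0,0],
  ],
)

```text
clock: 1.85
eef_pos: [587.8, -238.6, 190.1]
tcp_rot: [3.141, 0.001, -0.486]
contact_force: [-0.3, -0.5, 0.5]
opening: 0.852
```

```bash
python3 - <<'E'
from h import *
s=r.sense(); print(s['eef_pos'],s['tcp_rot'])
im,d,W=cloud('wrist'); save('w1.png',im); np.savez('w1.npz',im=im,d=d,W=W)
mx=im.max(2); nrm=np.array([-.303,.159,.94])
X,Y,Z=[W[...,i] for i in range(3)]
b=((mx<75)&(np.hypot(X-592,Y+238)<45)&(Z>25)&(Z<105)).astype(np.uint8)
Q=W[b>0]; h=Q@nrm
top=Q[h>np.nanpercentile(h,98)-3]
e1=np.array([.885,-.465,0.33]);e1-=nrm*(e1@nrm);e1/=np.linalg.norm(e1);e2=np.cross(nrm,e1)
c,rad=cv2.minEnclosingCircle(np.c_[top@e1,top@e2].astype(np.float32))
print(len(top),rad,c[0]*e1+c[1]*e2+np.median(top@nrm)*nrm)
E
```

```text
[ 587.8013299  -238.56272036  190.11425516] [ 3.14095377e+00  7.97332068e-04 -4.86040319e-01]
834 25.229087829589844 [ 588.53555613 -236.53524922   86.81609972]
```

View pics/w1.png

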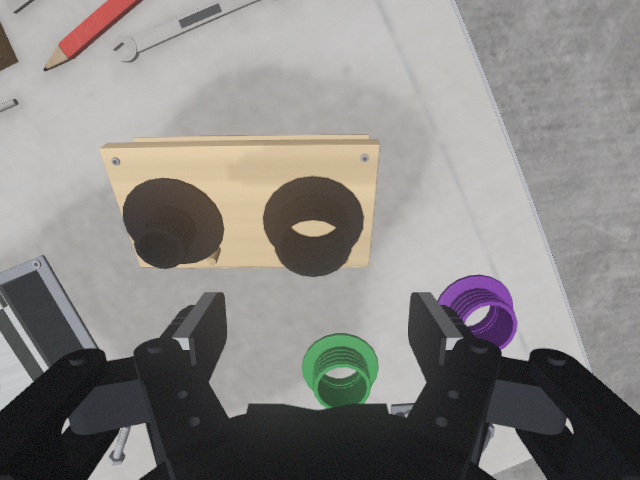

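The wide adapter is at (313,225); its collar radius measures 25.2 mm. The slim one is on the left at (160,225), and the jaws are square to the rack. Descending now.

drive_tool(
  deltas=[
    [0.36,-0.22,1,0],
    [0,0,2.5,0],
    [0,0,2.5,0],
    [0,0,2,0],
    [0,0,1.2,0],
    [0,0,0.8,0],
    [0,0,0.5,0],
    [0,0,0.2,0],
    [0,0,0,0],
  ],
)

```text
clock: 2.65
eef_pos: [593.0, -237.9, 83.6]
tcp_rot: [-3.142, -0.001, -0.487]
contact_force: [0.1, -0.5, 0.3]
opening: 0.851
```

drive_tool(
  deltas=[
    [0,0,0,0],
    [0,0,0,0],
    [0,0,0,0],
    [0,0,0,0],
    [0,0,0,0],
    [0,0,0,0],
  ],
  jaw=1,
  force=30,
)

```text
clock: 3.15
eef_pos: [593.4, -237.9, 84.6]
tcp_rot: [-3.142, -0.002, -0.487]
contact_force: [-2.1, -0.3, 5.9]
opening: 0.582
```

drive_tool(
  deltas=[
    [0,0,-0.3,0],
    [0,0,-0.8,0],
    [0,0,-1.5,0],
    [0,0,-2,0],
    [0,0,-2,0],
    [0,0,-1.5,0],
    [0,0,-0.9,0],
    [0,0,0,0],
    [0,0,0,0],
  ],
)

```text
clock: 3.9
eef_pos: [592.8, -237.6, 173.5]
tcp_rot: [-3.142, -0.001, -0.487]
contact_force: [0.4, -0.8, -2.6]
opening: 0.578
```

```bash
python3 - <<'E'
from h import *
im,d,W=cloud('wrist'); save('w2.png',im); print(r.sense()['eef_pos'],r.sense()['contact_force'],r.sense()['opening'])
E
```

```text
[ 592.36803972 -237.42691453  172.68740239] [-0.38067874  0.96485743 -0.85424781] 0.5816030004359768
```

View pics/w2.png

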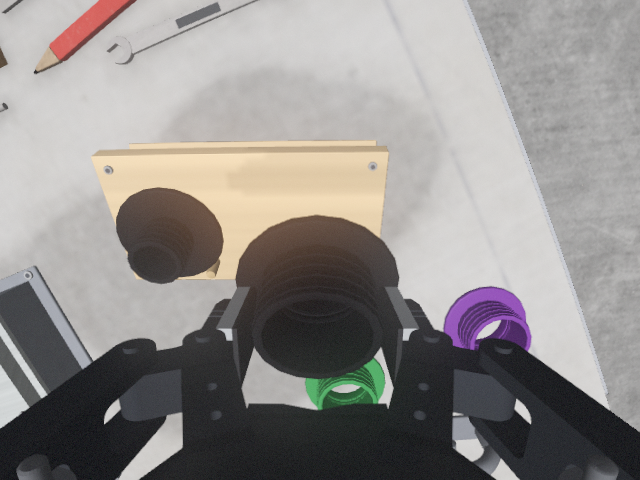

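drive_tool(
  deltas=[
    [-1.2,-0.9,0,0],
    [-2,-1.4,0,0],
    [-2.4,-1.7,0,0],
    [-2.4,-1.7,0,0],
    [-2.4,-1.7,1.0,0],
    [-2.0,-1.4,1.5,0],
    [-1.4,-1.0,2.0,0],
    [-0.6,-0.4,2.5,0],
    [0,0,2.5,0],
    [0,0,1.5,0],
    [0,0,0.7,0],
    [0,0,0,0],
  ],
)

```text
clock: 4.95
eef_pos: [511.6, -79.8, 54.1]
tcp_rot: [3.14, 0.004, -0.487]
contact_force: [0.0, -0.4, -1.5]
opening: 0.578
```

drive_tool(
  deltas=[
    [0,0,0,0],
    [0,0,0.3,0],
    [0,0,0.3,0],
    [0,0,0.3,0],
    [0,0,0.2,0],
    [0,0,0,0],
  ],
  jaw=1,
  force=20,
)

```text
clock: 5.45
eef_pos: [517.3, -81.4, 47.8]
tcp_rot: [-3.14, -0.008, -0.487]
contact_force: [2.7, -4.5, 19.1]
opening: 0.577
```

drive_tool(
  deltas=[
    [0,0,-0.4,0],
    [0,0,0,0],
    [0,0,0,0],
  ],
)

```text
clock: 5.7
eef_pos: [513.4, -80.1, 49.6]
tcp_rot: [-3.141, -0.001, -0.487]
contact_force: [0.5, -0.2, -1.1]
opening: 0.58
```

drive_tool(
  deltas=[
    [0,0,0,0],
    [0,0,0,0],
    [0,0,0,0],
    [0,0,-1.0,0],
    [0,0,-2.5,0],
    [0,0,-3,0],
    [0,0,-2.5,0],
    [0,0,-1,0],
    [0,0,0,0],
    [0,0,0,0],
  ],
  jaw=0.15,
)

```text
clock: 6.53
eef_pos: [513.3, -80.0, 149.4]
tcp_rot: [-3.141, -0.001, -0.487]
contact_force: [-0.1, 0.1, -0.3]
opening: 0.85
```

```bash
cat > look.py <<'E'
from h import *
import sys
s=r.sense(); print(s['eef_pos'],s['tcp_rot'],s['contact_force'],s['opening'])
im,d,W=cloud('wrist'); save(sys.argv[1],im); np.savez('w.npz',im=im,W=W)
x0,y0=s['eef_pos'][:2]; mx=im.max(2); X,Y,Z=[W[...,i] for i in range(3)]
lo,hi=float(sys.argv[2]),float(sys.argv[3])
for a,b in((lo,hi),(lo-28,hi-28)):
    m=(mx<90)&(np.hypot(X-x0,Y-y0)<60)&(Z>a)&(Z<b)
    k,l,st,ce=cv2.connectedComponentsWithStats(m.astype(np.uint8))
    for i in range(1,k):
        if st[i,4]<150: continue
        Q=W[l==i]; print(a,ce[i].round(),st[i,4],'circ',cv2.minEnclosingCircle(Q[:,:2].astype(np.float32)),'z',np.percentile(Q[:,2],[2,50,98]).round(1))
E
python3 look.py w3.png 38 52
```

```text
[513.32347907 -80.0487792  149.43228555] [-3.14127804e+00 -8.76566944e-04 -4.87174732e-01] [-0.06011008  0.07405858 -0.29098418] 0.8500424766569669
38.0 [316. 230.] 1747 circ ((522.4820556640625, -84.46675872802734), 25.525354385375977) z [38.9 45.2 46.8]
10.0 [315. 204.] 2579 circ ((522.308349609375, -84.29631042480469), 35.577857971191406) z [16.3 17.7 19.1]
10.0 [316. 241.] 383 circ ((521.56640625, -84.17376708984375), 21.193344116210938) z [10.3 16.3 23.8]
```

View pics/w3.png

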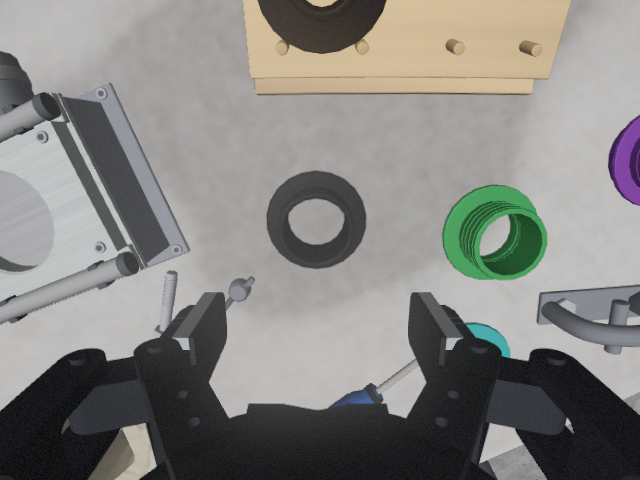

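The adapter stands upright on the bench at (315,222), centred at (522.4, -84.4) with its top at 45 mm. I'll regrip it with the yaw aligned to the gate.

drive_tool(
  deltas=[
    [1.0,-0.04,0.5,0],
    [0,0,1.0,-0.12],
    [0,0,1.5,-0.12],
    [0,0,2,-0.12],
    [0,0,2,-0.008],
    [0,0,1.7,0],
    [0,0,1.3,0],
    [0,0,0.8,0],
    [0,0,0.2,0],
    [0,0,0,0],
  ],
)

```text
clock: 7.42
eef_pos: [521.8, -84.4, 38.0]
tcp_rot: [-3.141, 0.002, -0.119]
contact_force: [-0.3, -0.8, -0.0]
opening: 0.852
```

drive_tool(
  deltas=[
    [0,0,0,0],
    [0,0,0,0],
    [0,0,0,0],
    [0,0,0,0],
    [0,0,0,0],
    [0,0,0,0],
  ],
  jaw=1,
  force=40,
)

```text
clock: 7.92
eef_pos: [523.0, -84.5, 40.2]
tcp_rot: [3.141, -0.002, -0.119]
contact_force: [-0.7, -0.3, 7.0]
opening: 0.559
```

drive_tool(
  deltas=[
    [0,0,-0.5,0],
    [0,0,-1.5,0],
    [0,0,-2.5,0],
    [0,0,-2.5,0],
    [0,0,-2.5,0],
    [0,0,-1.5,0],
    [0,0,-0.5,0],
    [0,0,0,0],
    [0,0,0,0],
  ],
)

```text
clock: 8.67
eef_pos: [521.9, -84.3, 153.8]
tcp_rot: [-3.142, 0.0, -0.119]
contact_force: [-0.1, -0.3, -1.5]
opening: 0.558
```

```bash
python3 look.py w4.png 150 162
```

```text
[521.92538626 -84.32935846 153.83689695] [-3.14155916e+00  3.57866226e-04 -1.19181997e-01] [-0.05739966 -0.28903499 -1.54765202] 0.557657019598348
150.0 [317. 324.] 6709 circ ((523.5022583007812, -84.8885498046875), 27.277151107788086) z [150.4 158.5 160.5]
150.0 [222. 309.] 161 circ ((533.0460205078125, -50.76674270629883), 2.14143705368042) z [150.3 156.2 161.8]
150.0 [413. 308.] 191 circ ((526.512939453125, -119.59715270996094), 4.320146083831787) z [150.2 156.8 161.8]
122.0 [317. 250.] 4990 circ ((526.1926879882812, -85.22425079345703), 34.825870513916016) z [129.8 131.3 132.7]
122.0 [317. 328.] 1379 circ ((517.5869140625, -84.15125274658203), 20.914623260498047) z [122.3 127.6 133.8]
```

drive_tool(
  deltas=[
    [-0.1,-1.2,0,0],
    [-0.1,-2.2,0,0],
    [-0.2,-2.8,0,0],
    [-0.2,-3,0,0],
    [-0.2,-2.8,0,0],
    [-0.2,-2.2,0,0],
    [-0.1,-1.3,0,0],
    [0,-0.5,0,0],
    [0,0,0,0],
    [0,0,0,0],
  ],
)

```text
clock: 9.55
eef_pos: [530.2, 75.3, 153.8]
tcp_rot: [3.141, 0.001, -0.119]
contact_force: [0.3, 0.4, -2.2]
opening: 0.555
```

```bash
cat > hole.py <<'E'
from h import *
import sys
s=r.sense(); print(s['eef_pos'],s['tcp_rot'])
p=cams.camera_params('wrist'); R=np.array(p['R']); t=np.array(p['t'])
im,d,W=cloud('wrist'); save(sys.argv[1],im); np.savez('w.npz',im=im,W=W)
X,Y,Z=[W[...,i] for i in range(3)]
C=-R.T@t; D=W-C; P=C+D*((68-C[2])/D[...,2])[...,None]   # rays onto plate plane
plate=((abs(Z-68)<3.5)&(np.hypot(X-618,Y-76)<75)).astype(np.uint8)
print('plate z',np.nanmedian(Z[plate>0]))
cs,h=cv2.findContours(plate,cv2.RETR_CCOMP,cv2.CHAIN_APPROX_NONE)
for i,c in enumerate(cs):
    if h[0][i][3]>=0 and cv2.contourArea(c)>1000:
        q=np.array([P[v,u,:2] for u,v in c[:,0]]); q=q[~np.isnan(q[:,0])].astype(np.float32)
        print('hole',cv2.fitEllipse(q),cv2.minEnclosingCircle(q),'px',c[:,0].mean(0))
    elif h[0][i][3]<0 and cv2.contourArea(c)>3000:
        q=np.array([P[v,u,:2] for u,v in c[:,0]]).astype(np.float32); print('plate',cv2.minAreaRect(q[~np.isnan(q[:,0])]))
b=(im.max(2)<80)&(abs(X-630)<40)&(abs(Y-172)<30)&(Z>105)&(Z<120)
if b.sum()>20: print('handle',b.sum(),cv2.minAreaRect(W[b][:,:2].astype(np.float32)),np.median(Z[b]))
# held collar rim
m=(im.max(2)<90)&(np.hypot(X-s['eef_pos'][0],Y-s['eef_pos'][1])<26.5)&(abs(Z-s['eef_pos'][2]-4.7)<3)
print('collar',m.sum(),cv2.minEnclosingCircle(W[m][:,:2].astype(np.float32)))
E
python3 hole.py w5.png
```

```text
[530.16321591  75.33324642 153.83967674] [ 3.14103876e+00  7.81619788e-04 -1.18748418e-01]
plate z 69.07586975754903
plate ((569.0977172851562, 81.63624572753906), (115.2518310546875, 15.497320175170898), 83.16162109375)
plate ((618.6870727539062, 75.09078216552734), (117.11183166503906, 80.75740051269531), 82.84119415283203)
hole ((618.1444091796875, 75.0269775390625), (60.57122039794922, 60.805057525634766), 76.2927474975586) ((618.376708984375, 75.02655029296875), 30.969409942626953) px [297.37650602  97.4186747 ]
handle 2553 ((630.7788696289062, 173.21157836914062), (12.275958061218262, 34.95988082885742), 81.79711151123047) 112.21001281797064
collar 5005 ((530.3716430664062, 75.3138656616211), 26.390897750854492)
```

View pics/w5.png

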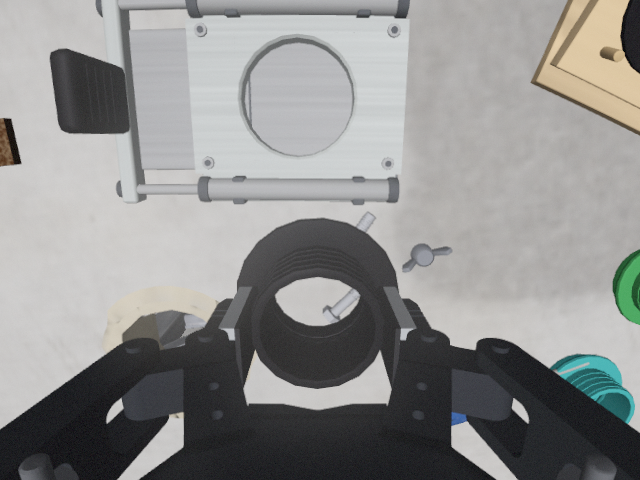

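The hole is centred at (297,97), which is (618.4, 75.1). The handle is at (92,90), which is (630.8, 173.2). The adapter is held upright. One more check on where it sits in the jaws.

```bash
python3 - <<'E'
import numpy as np
z=np.load('w.npz'); im,W=z['im'],z['W']; d=W-np.array([530.16,75.33,153.84]); a=-.119
tx=d[...,0]*np.cos(a)+d[...,1]*np.sin(a); ty=d[...,0]*np.sin(a)-d[...,1]*np.cos(a); tz=d[...,2]
dark=im.max(2)<90
for yy in(-10,-5,0,5,10):
    m=dark&(abs(ty-yy)<1)&(abs(tz-4.7)<2.5)&(abs(tx)<32); h=np.sqrt(25**2-yy*yy)
    v=np.sort(tx[m]); print(yy,v.min(),v.max(),'far-based c',v.max()-h,'near-based',v.min()+h, 'z',np.median(tz[m]), 'gap', v[np.argmax(np.diff(v))],v[np.argmax(np.diff(v))+1])
    f=dark&(abs(ty-yy)<1)&(abs(tz+23.3)<2)&(tx>0); print('  flange far c',np.nanmax(tx[f])-np.sqrt(36**2-yy*yy))
E
```

```text
-10 -22.821868538083947 22.885928609776617 far-based c -0.026949865002581674 near-based 0.09100993669525081 z 5.055396090632527 gap -16.93078078913445 17.02433818163737
  flange far c -1.0403163056289628
-5 -24.715573255065006 24.19403359371798 far-based c -0.3008638341138017 near-based -0.22067582723322587 z 4.9979161600289075 gap -19.839542438541027 19.724975345699
  flange far c -1.2463338876998833
0 -25.68132566754656 25.16877971493119 far-based c 0.16877971493119048 near-based -0.6813256675465595 z 4.865626078408937 gap -20.239945184772235 20.559528232905947
  flange far c -1.2005592189884666
5 -24.631853442988305 24.572957173487275 far-based c 0.07805974565549434 near-based -0.13695601515652456 z 4.989956977611001 gap -19.840264394437547 19.87897485091279
  flange far c -0.6283065807091859
10 -23.141609962910074 23.45020221061244 far-based c 0.5373237358332403 near-based -0.22873148813087596 z 5.123924820467124 gap -18.092276392990968 17.83592221335215
  flange far c -0.9872265868775116
```

drive_tool(
  deltas=[
    [0.9,-0.1,0,0],
    [1.7,-0.2,0,0],
    [2.0,-0.25,0,0],
    [2.0,-0.25,0,0],
    [1.4,-0.15,0.4,0.006],
    [0.6,-0.07,0.8,0],
    [0.2,0,1.2,0],
    [0,0,1.0,0],
    [0,0,0.6,0],
    [0,0,0,0],
    [0,0,0,0],
    [0,0,0,0],
  ],
)

```text
clock: 10.6
eef_pos: [618.8, 75.5, 114.6]
tcp_rot: [-3.142, -0.0, -0.125]
contact_force: [1.0, 0.7, -1.8]
opening: 0.562
```

```bash
python3 - <<'E'
from h import *
s=r.sense(); e=s['eef_pos']; a=s['tcp_rot'][2]; w=np.array([618.8,75.0])-e[:2]
print(e,s['contact_force'],'tool x,y mm',w@[np.cos(a),np.sin(a)],w@[np.sin(a),-np.cos(a)])
E
```

```text
[618.81564752  75.45720863 114.5502791 ] [ 0.9684134   0.66337246 -1.80165972] tool x,y mm 0.041471501049301356 0.4555926818906297
```

drive_tool(
  deltas=[
    [0,0.04,0.3,0],
    [0,0,0.3,0],
    [0,0,0.2,0],
    [0,0,0.2,0],
    [0,0,0.2,0],
    [0,0,0.2,0],
    [0,0,0.1,0],
    [0,0,0,0],
    [0,0,0,0],
  ],
)

```text
clock: 11.35
eef_pos: [618.9, 75.0, 99.2]
tcp_rot: [3.142, 0.0, -0.125]
contact_force: [-0.8, -0.0, -0.7]
opening: 0.563
```

Entering freely with no contact force. Continuing down to the flange.

drive_tool(
  deltas=[
    [0,0,0.15,0],
    [0,0,0.15,0],
    [0,0,0.1,0],
    [0,0,0,0],
    [0,0,0,0],
  ],
)

```text
clock: 11.77
eef_pos: [619.2, 75.0, 96.7]
tcp_rot: [-3.141, -0.001, -0.125]
contact_force: [-4.7, -0.4, 13.0]
opening: 0.561
```

drive_tool(
  deltas=[
    [0,0,-0.1,0],
    [0,0,0,0],
    [0,0,0,0],
    [0,0,0,0],
    [0,0,0,0],
  ],
  jaw=0.15,
)

```text
clock: 12.18
eef_pos: [618.9, 75.0, 96.1]
tcp_rot: [3.142, 0.0, -0.125]
contact_force: [0.4, 0.2, 0.5]
opening: 0.846
```

drive_tool(
  deltas=[
    [0,0,-0.5,0],
    [0,0,-1.5,0],
    [0,0,-2.5,0],
    [-0.5,-0.5,-2.5,0],
    [-1,-1.5,-1.5,0],
    [-1,-1.5,-0.5,0],
    [-0.5,-0.5,0,0],
    [0,0,0,0],
    [0,0,0,0],
  ],
)

```text
clock: 12.93
eef_pos: [593.8, 118.3, 185.8]
tcp_rot: [3.141, 0.001, -0.124]
contact_force: [0.1, -1.0, 0.1]
opening: 0.849
```

```bash
python3 - <<'E'
from h import *
s=r.sense(); print(s['eef_pos'],s['tcp_rot'],s['opening'])
im,d,W=cloud('wrist'); save('w6.png',im); X,Y,Z=[W[...,i] for i in range(3)]; dk=im.max(2)<95
for lo,hi,n in((98,105,'collar top'),(70,76,'flange')):
    m=dk&(np.hypot(X-618.4,Y-75.1)<45)&(Z>lo)&(Z<hi); Q=W[m]
    A=np.c_[Q[:,:2]-[618.4,75.1],np.ones(len(Q))]; c=np.linalg.lstsq(A,Q[:,2],rcond=None)[0]
    print(n,m.sum(),cv2.minEnclosingCircle(Q[:,:2].astype(np.float32)),'tilt,z',c)
b=dk&(abs(X-630)<40)&(abs(Y-172)<30)&(Z>108)&(Z<118)
rc=cv2.minAreaRect(W[b][:,:2].astype(np.float32)); print('handle',rc,np.median(Z[b]))
w=np.array(rc[0])-s['eef_pos'][:2]; a=s['tcp_rot'][2]
print('to handle tool x,y',w@[np.cos(a),np.sin(a)],w@[np.sin(a),-np.cos(a)])
E
```

```text
[593.83223222 118.26284188 185.77885556] [ 3.14101288e+00  6.48304827e-04 -1.24147797e-01] 0.8490572831549426
collar top 1987 ((618.7957153320312, 74.6915512084961), 25.537260055541992) tilt,z [ 1.91177185e-03 -4.37306824e-03  1.01700982e+02]
flange 3301 ((618.6932373046875, 74.84381103515625), 35.77028274536133) tilt,z [5.32281704e-03 2.84702286e-04 7.41020572e+01]
handle ((631.1380004882812, 173.38980102539062), (11.793885231018066, 35.38497543334961), 82.53946685791016) 112.6027837990454
to handle tool x,y 30.19232285996513 -59.32221852986675
```

View pics/w6.png

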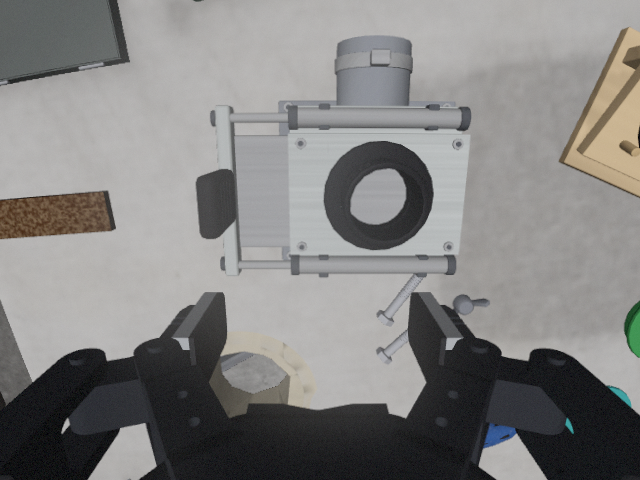

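The adapter is seated at (379,195): its rim is level and centred within 0.5 mm. The handle is at (215,203). Moving to it now.

drive_tool(
  deltas=[
    [0.6,-1.2,0,0],
    [1.1,-2.1,0,0],
    [0.9,-1.8,0.4,0.001],
    [0.42,-0.83,1.0,0],
    [0,0,2,0],
    [0,0,2.2,0],
    [0,0,1.8,0],
    [0,0,1.2,0],
    [0,0,0.7,0],
    [0,0,0.3,0],
    [0,0,0,0],
    [0,0,0,0],
  ],
  jaw=0.6,
)

```text
clock: 13.98
eef_pos: [632.2, 173.5, 90.9]
tcp_rot: [-3.141, -0.001, -0.126]
contact_force: [-0.6, -0.0, 0.5]
opening: 0.399
```

drive_tool(
  deltas=[
    [0,0,0,0],
    [0,0,0,0],
    [0,0,0,0],
    [0,0,0,0],
    [0,0,0,0],
    [0,0,0,0],
  ],
  jaw=1,
  force=60,
)

```text
clock: 14.48
eef_pos: [632.4, 174.5, 91.6]
tcp_rot: [-3.14, -0.002, -0.126]
contact_force: [0.1, 5.9, 3.6]
opening: 0.133
```

drive_tool(
  deltas=[
    [0,-0.3,0,0],
    [0,-0.5,0,0],
    [0,-0.6,0,0],
    [0,-0.6,0,0],
    [0,-0.6,0,0],
    [0,-0.4,0,0],
    [0,0,0,0],
    [0,0,0,0],
    [0,0,0,0],
    [0,0,0,0],
  ],
)

```text
clock: 15.32
eef_pos: [635.7, 201.6, 91.5]
tcp_rot: [3.139, -0.001, -0.126]
contact_force: [-1.6, -10.0, 7.4]
opening: 0.127
```

```bash
cat > fin.py <<'E'
from h import *
import sys
s=r.sense(); e=s['eef_pos']; a=s['tcp_rot'][2]; gy=np.array([np.sin(.1255),np.cos(.1255)])
print(e,s['tcp_rot'],s['contact_force'],s['opening'],'travel by tcp',(e[:2]-[632.4,174.5])@gy)
im,d,W=cloud('wrist'); save(sys.argv[1]+'w.png',im); X,Y,Z=[W[...,i] for i in range(3)]
u=(W[...,:2]-[618.5,75.0])@gy; v=(W[...,:2]-[618.5,75.0])@[gy[1],-gy[0]]
dk=im.max(2)<90
b=dk&(abs(v)<16)&(u>60)&(Z>109)&(Z<116); 
if b.sum(): print('handle top u',np.percentile(u[b],[1,50,99]),b.sum())
for lo,hi in((-52,-43),(43,52),(-57,-20),(20,57)):
    c=(abs(Z-64)<5)&(v>lo)&(v<hi)&(u>105)&(u<150)&~dk
    if c.sum()>20: print('bar u',lo,np.percentile(u[c],[2,50,98]),c.sum())
im2,_,W2=cloud('top'); save(sys.argv[1]+'t.png',im2)
im3,_,W3=cloud('side'); cv2.imwrite('pics/'+sys.argv[1]+'s.png',cv2.resize(im3[170:280,320:440,::-1],None,fx=5,fy=5,interpolation=cv2.INTER_CUBIC))
E
python3 fin.py f1
```

```text
[635.74616644 201.56849105  91.53119965] [ 3.13939618e+00 -1.06141121e-03 -1.25683350e-01] [-1.57655399 -9.98856618  7.41573801] 0.12746245943448917 travel by tcp 27.2744453265652
handle top u [119.9192154  127.44630972 136.83167627] 3722
bar u -52 [115.60568396 117.51574633 119.4956756 ] 69
bar u 43 [105.85484248 123.99982253 135.15269993] 1121
bar u -57 [115.61740178 122.86228446 134.75003404] 146
bar u 20 [106.71171448 126.08607854 134.7341585 ] 2876
```

View pics/f1w.png

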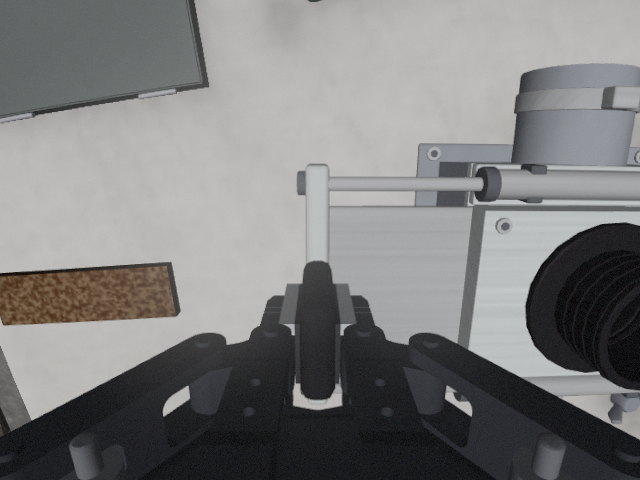

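drive_tool(
  deltas=[
    [0,-0.1,0,0],
    [0,-0.1,0,0],
    [0,-0.08,0,0],
    [0,0,0,0],
    [0,0,0,0],
    [0,0,0,0],
  ],
)

```text
clock: 15.97
eef_pos: [636.0, 204.2, 91.5]
tcp_rot: [3.139, -0.001, -0.126]
contact_force: [-1.6, -9.3, 7.7]
opening: 0.134
```

```bash
cat >> fin.py <<'E'
p=cams.camera_params('wrist'); C=-np.array(p['R']).T@np.array(p['t']); D=W-C
def onz(z): 
    P=C+D*((z-C[2])/D[...,2])[...,None]; q=P[...,:2]-[618.5,75.0]; return q@gy,q@[gy[1],-gy[0]]
U,V=onz(64.)
m=(V>28)&(V<52)&(U>110)&(U<150)&(im.min(2)>185)&(Z>55)
print('bar on z64 u', [(y,np.percentile(U[m&(abs(V-y)<2)],[3,97]).round(1)) for y in(30,38,46)])
U,V=onz(68.); print('plate edge u (v 30..38): ', end='')
g=im.mean(2)
for y in(20,28,36):
    k=(abs(V-y)<1)&(U>45)&(U<75); o=np.argsort(U[k]); uu=U[k][o]; gg=g[k][o]
    print(y,[(x,int(gg[abs(uu-x)<.5].mean())) for x in range(50,70) if (abs(uu-x)<.5).any()])
cv2.imwrite('pics/'+sys.argv[1]+'c.png',cv2.resize(im[150:400,300:560,::-1],None,fx=2.3,fy=2.3,interpolation=cv2.INTER_CUBIC))
E
python3 fin.py f2
```

```text
[636.04043423 204.18246415  91.49723008] [ 3.13920040e+00 -8.74542174e-04 -1.25799193e-01] [-1.60886609 -9.26275231  7.71355674] 0.1342924949838112 travel by tcp 29.904693803009586
handle top u [120.97268619 130.08006351 139.731093  ] 3725
bar u -52 [118.2153177  120.15609367 132.46098285] 68
bar u 43 [105.85042876 125.8117384  137.60395594] 1190
bar u -57 [118.27843341 125.96503719 137.32305779] 151
bar u 20 [106.75903601 128.65630944 137.33343172] 2961
bar on z64 u [(30, array([126.9, 132.6])), (38, array([127. , 132.9])), (46, array([127. , 132.8]))]
plate edge u (v 30..38): 20 [(50, 189), (51, 189), (52, 189), (53, 189), (54, 189), (55, 189), (56, 189), (57, 178), (58, 105), (59, 100), (60, 101), (61, 99), (62, 100), (63, 99), (64, 124), (65, 168), (66, 167), (67, 167), (68, 167), (69, 167)]
28 [(50, 190), (51, 189), (52, 190), (53, 189), (54, 190), (55, 189), (56, 190), (57, 181), (58, 108), (59, 100), (60, 97), (61, 98), (62, 100), (63, 99), (64, 122), (65, 168), (66, 168), (67, 168), (68, 168), (69, 168)]
36 [(50, 148), (51, 137), (52, 173), (53, 193), (54, 192), (55, 192), (56, 192), (57, 188), (58, 115), (59, 100), (60, 99), (61, 98), (62, 99), (63, 112), (64, 167), (65, 168), (66, 168), (67, 168), (68, 168), (69, 168)]
```

View pics/f2c.png

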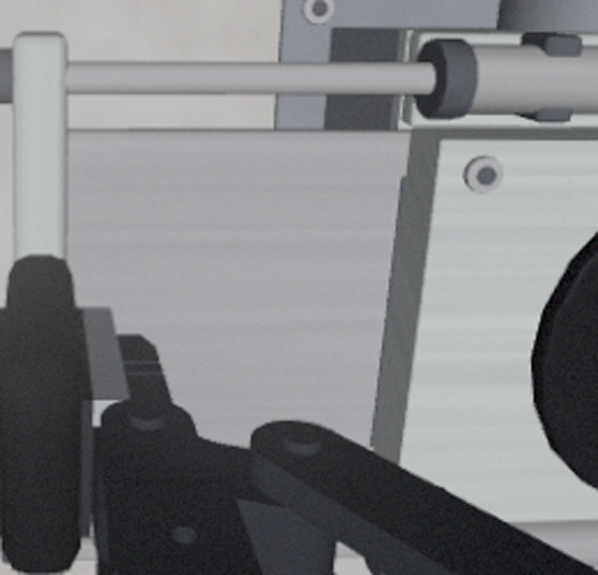

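The engraved line is just emerging along the plate edge (crop (372,440) to (405,180)). The bar is centred at 129.9 mm, and half travel is 130. Holding briefly, then handing in.

drive_tool(
  deltas=[
    [0,0,0,0],
    [0,0,0,0],
    [0,0,0,0],
    [0,0,0,0],
    [0,0,0,0],
    [0,0,0,0],
  ],
)

```text
clock: 16.62
eef_pos: [636.1, 204.2, 91.5]
tcp_rot: [3.139, -0.001, -0.126]
contact_force: [-1.7, -9.8, 9.3]
opening: 0.131
```

```bash
python3 - <<'E'
from h import *
z=np.load('top1.npz'); im,_,W=cloud('top')
m=(im.max(2)<70)&(np.hypot(W[...,0]-618.5,W[...,1]-75)<40)&(W[...,2]>96)
print('collar top z',np.median(W[m][:,2]),W[m].mean(0)); s=r.sense(); print(s['eef_pos'],s['contact_force'],s['opening'],s['clock'])
print(job.sign_off())
E
```

```text
collar top z 101.22074116381498 [619.65561901  76.5119757  101.00175977]
[636.09166021 204.17446324  91.55060882] [-1.8718852  -9.34797672  7.8380696 ] 0.13387835959210106 16.6667
the job is handed in; nothing more can be done
None
```

The wide adapter is seated in the gate's socket and released, and the arm is holding the shutter at half travel. I handed the job in at 16.7 s.

- **Adapter:** I took it from the rack and stood it upright on bare bench to remove the 20° tilt. I then regripped it and lowered it into the socket with the gate still shut. After release its rim and flange were level, centred within about 0.5 mm, with the collar top at 101.2 mm (101 expected).
- **Shutter:** I gripped the handle with 60 N and drew it by 29.9 mm measured at the tool, against a target of 30. The cross bar was at 129.9 mm, against 130 expected at half travel. The spring was pulling back with about 9.5 N (10 N expected), and the engraved line was just showing at the plate's edge.

One reading I did not chase: while holding, about 8 N pushes up on the tool. It stayed between 7 and 9 N and the position held. I did not compare the other bench items with their starting positions, but no move went near them.

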